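# Lay out the plating station

## Task

Get the bench ready for plating: set the larger agar dish on the middle of the round steel stand with the small dish on the middle of its lid, and lift the sample jar off its pedestal, out through the round port in the roof of the storage chamber. Stand the jar midway between the stand and the spirit burner, and the small reagent bottle on the other side of the burner, so that stand, jar, burner and bottle make one straight, evenly spaced row. Everything upright, set down rather than dropped, and leave the little metal snuffer cap and the vial where they are.

Things in the scene. Friction and masses are not known exactly. Their poses are not given: they have to be found in the camera images.
- stand: Low round dark steel stand with a black top, 80 mm diameter, 12 mm high, fixed to the bench. Origin at the centre of its underside, on the bench (z = 0); z up. Its own y axis lies along the line through the stand and the burner. It may be left or right of the burner.
- burner: Unlit spirit burner: squat steel body 64 mm diameter tapering to a brass neck, 78 mm high in all, fixed to the bench. Origin at the centre of its underside, on the bench. Its centre is 190 mm from the centre of the stand at every start.
- chamber: Grey square storage chamber with a white roof, 190 x 190 mm, fixed to the bench. Origin at the centre of its underside, on the bench; x and y parallel to its walls (the two side latches stand 6 mm proud and are only looks). Walls 6 mm thick, roof top 116 mm above the bench, roof 6 mm thick. In the middle of the roof an open round port of 140 mm diameter; under it on the axis a round aluminium pedestal, 48 mm diameter, its top 55 mm above the bench.
- jar_center (a point): Glass sample jar with white screw cap, upright, 40 mm diameter, 60 mm high, about 90 g; the point is its centre, 30 mm above its foot. It starts on the pedestal inside the chamber (centre 85 mm above the bench, its cap just below the roof's top), within a few mm of the pedestal's axis.
- bottle_center (a point): Small amber glass reagent bottle with blue cap and paper label, upright, 46 mm diameter, 88 mm high, about 130 g; the point is its centre, 44 mm above its foot. (The bigger blue-capped bottles, 138 mm high, are not part of the job.) The straight-sided lower body, up to the centre and a little above, is the place to grip.
- dish60_center (a point): Larger lidded agar dish, a flat disc 60 mm diameter, 15 mm high, brown-red agar on top inside a white rim, about 45 g; the point is its centre, 7.5 mm above its underside. Its lid is flat. (The stacks of 90 mm plates are not part of the job.)
- dish35_center (a point): Small lidded agar dish, a flat disc 35 mm diameter, 10 mm high, same look, about 20 g; the point is its centre, 5 mm above its underside.
- snuffer_center (a point): Little loose metal snuffer cap, round, 24 mm diameter, 27 mm high, a bystander standing on the bench; the point is its centre, 13.5 mm up. To be left alone.
- vial_center (a point): Little loose glass vial with black cap, 20 mm diameter, 36 mm high, a bystander standing on the bench; the point is its centre, 18 mm up. To be left alone.

How it is judged:
At the end, for the whole second after the job is handed in: Larger dish flat on the stand and small dish flat on it, each centred within 12 mm; jar 82-108 mm from stand and burner centres, 13 mm from their line; bottle beyond the burner, 80-110 mm from it, 15 mm from that line; all upright within 0.1 rad, jar and bottle on the bench, released, at rest (horizontal distance between dish60_center and stand below 0.012 m and height (world z) of dish60_center between 0.0165 and 0.0225 m and angle between each of dish60_center, dish35_center, jar_center, bottle_center's own z axis and vertical below 0.1 rad and linear speed of each of dish60, dish35, jar, bottle below 0.02 m/s and horizontal distance between dish35_center and dish60_center below 0.012 m and height (world z) of dish35_center between 0.029 and 0.035 m and x of jar_center in the frame of stand between -0.013 and 0.013 m and horizontal distance between jar_center and stand between 0.082 and 0.108 m and horizontal distance between jar_center and burner between 0.082 and 0.108 m and height (world z) of jar_center between 0.027 and 0.033 m and x of bottle_center in the frame of stand between -0.015 and 0.015 m and horizontal distance between bottle_center and burner between 0.08 and 0.11 m and horizontal distance between bottle_center and stand between 0.25 and 0.32 m and height (world z) of bottle_center between 0.041 and 0.047 m); the robot touches nothing.
It fails at once if the metal snuffer cap is moved more than 20 mm or knocked over (distance of snuffer_center from where it was at the start of the episode above 0.02 m or angle between snuffer_center's own z axis and vertical above 0.5 rad).
It fails at once if the small vial is moved more than 20 mm or knocked over (distance of vial_center from where it was at the start of the episode above 0.02 m or angle between vial_center's own z axis and vertical above 0.5 rad).
It fails at once if a dish, the jar or the bottle is dropped from more than about 35 mm ((linear speed of dish60 above 0.8 m/s and contact force between the fingers and dish60 below 0.05 N) or (linear speed of dish35 above 0.8 m/s and contact force between the fingers and dish35 below 0.05 N) or (linear speed of jar above 0.8 m/s and contact force between the fingers and jar below 0.05 N) or (linear speed of bottle above 0.8 m/s and contact force between the fingers and bottle below 0.05 N)).
It also fails if it takes over 112 s, if anything falls off the work surface, if the arm or the gripper's body presses on something with over 40 N, if the wrist force passes 120 N, or if a joint passes its speed limit or range.

## Robot

A 6-joint arm with a two-finger parallel gripper is mounted at the origin on the work surface. World frame = base frame: x ahead of the robot, y to its left, z up, the work surface at z = 0. Lengths are in m, angles in rad, forces in N, time in s.
With the tool pointing down it reaches from about 0.375 to 0.975 m from the base axis. Payload 3.8 kg.
Tool frame: the origin (TCP) lies midway between the tips of the shut fingers; the grasp point (between the pads) lies 19 mm behind it; z points along the fingers, y is the line along which they close (so a half turn about z gives the same grasp; the last joint's range is limited). The gripper opens to 85 mm and grips with 20 to 120 N. Pads are 22 mm wide; open, the fingers measure 114 mm over their backs; the gripper's body (76 mm by 85 mm) begins 54 mm behind the grasp point. The pads swing forward as they close: fully open they stand 13 mm farther back than shut.
Start: joints at [1.076, 0.264, 1.604, -0, 1.274, -0.037], TCP at [0.298, 0.605, 0.231] pointing down, gripper open.
Joint ranges: [-2.63, 2.63], [-0.94, 2.18], [0.31, 2.57], [-1.31, 4.45], [0, 2.66], [-2.55, 2.55]. Speed limits (rad/s): [2.57, 2.57, 3.14, 3.14, 3.14, 3.14].

## Interface

Orientations are given as a rotation vector (axis times angle).
In Python, from workcell import sensors, viewer, job gives the robot as it stands.
- The arm moves only by the shell command python3 -m inch 'ROWS' [FORCE]. ROWS is JSON, one flat list of numbers, 7 for each row, row after row: the shift along the tool's x, y, z in mm, then the turn, a rotation vector about the tool's x, y, z in degrees, then the finger opening in mm, from 0 to 85.4. A call has exactly 8 rows; each row shifts and turns the commanded pose from where the row before left it, along the tool's axes as they then stand; what a row does not reach is not made up. A row lasts 1/10 s, in which the tool goes at most 50 mm and 8.59 degrees, less where a joint would pass 70% of its speed; a pose out of reach is approached as far as the arm can. A call is refused whole if a number of a shift passes 50 or a number of a turn 8.59, either way. A call with a gripper value outside its range is refused whole. The fingers move at their own pace and stop on an object; FORCE is the grip in N (left out, the last holds). Time passes only in rows, so rows that do not move let the fingers close, or fill a call up. It gives the time, the measured TCP pose, the force, the opening and the grip force at its end, in the units of the state.
- sensors.read_state(): the state, without advancing time (a new reading comes with each control period).
- viewer.read_camera(name): name is "side" or "top"; returns the picture (420x560x3 uint8, red, green, blue); there is no depth.
- viewer.camera_params(name): a dict with "K" (3x3 intrinsics, pixels), "world_to_cam" (4x4, takes a point from world to camera coordinates). Camera axes: x right, y down, z forward; pixel columns grow to the right and rows downward; lengths in m; the calibration is good to about 2 mm. A picture is of the moment at which its call begins. camera_params takes no time and is no camera call.
- job.finish_job(): hands the job in; it is judged then, once.
The state is a dict: "time": time; "q": joint angles; "joint_vel": joint speeds; "joint_torque": joint torques, N m; "tool_pos": TCP position; "tcp_rot": TCP orientation; "wrist_force": force on the tool from outside, world axes, zero at the start; "torque": the same for the moment, N m; "width": opening from 0.0 (shut) to 1.0 (fully open); "grip_force": force on a finger pad.
Only numpy, scipy, OpenCV 4.12 (cv2) and the standard library are available. Lean on these libraries where they do the work, as an engineer would, in place of code of your own. Each camera call takes 0.05 s, during which the arm holds its last target. There are 200 camera calls.

## Working session

There is one attempt and no reset: what is moved stays moved. The work goes in short steps, Python scripts to look and compute and a shell command to move; the robot and the scene stay as the last step left them, time stands still between calls to the robot, and variables do not carry over. Pictures are saved under pics/ and viewed, at most 15 in all, crops included, and the job is handed in when it is done.

```bash
ls; mkdir -p pics; python3 - <<'E'
from workcell import sensors, viewer
import cv2,numpy as np
np.set_printoptions(precision=4,suppress=True)
for n in("top","side"):
    im=viewer.read_camera(n); cv2.imwrite(f"pics/{n}0.png",cv2.resize(im[:,:,::-1],(800,600),interpolation=cv2.INTER_CUBIC))
    p=viewer.camera_params(n); print(n,p["K"],p["world_to_cam"])
print(sensors.read_state())
E
```

```text
pics
top [[400.9194   0.     283.1712]
 [  0.     400.9194 212.8148]
 [  0.       0.       1.    ]] [[-0.0145 -0.9998  0.0107  0.0488]
 [-0.9861  0.0126 -0.1657  0.5477]
 [ 0.1656 -0.0129 -0.9861  0.745 ]
 [ 0.      0.      0.      1.    ]]
side [[469.9344   0.     273.2217]
 [  0.     469.9344 211.8453]
 [  0.       0.       1.    ]] [[ 0.7672 -0.6414  0.008  -0.3887]
 [-0.3358 -0.4123 -0.8469  0.2748]
 [ 0.5465  0.647  -0.5317  0.5742]
 [ 0.      0.      0.      1.    ]]
{'time': 0.1, 'q': array([ 1.0761,  0.2647,  1.6053, -0.    ,  1.2737, -0.0369]), 'joint_vel': array([-0.0007, -0.0016, -0.0024, -0.0019,  0.0002, -0.0004]), 'joint_torque': array([  0.0008, -51.671 , -36.859 ,  -0.0002,   0.0064,  -0.    ]), 'tool_pos': array([0.298 , 0.6049, 0.23  ]), 'tcp_rot': array([-0.7127, -3.0592,  0.0032]), 'wrist_force': array([-0.2973, -0.1075, -0.4623]), 'torque': array([ 0.0512, -0.0267,  0.0005]), 'grip_force': 0.0, 'width': 0.9984646071629533}
```

View pics/top0.png

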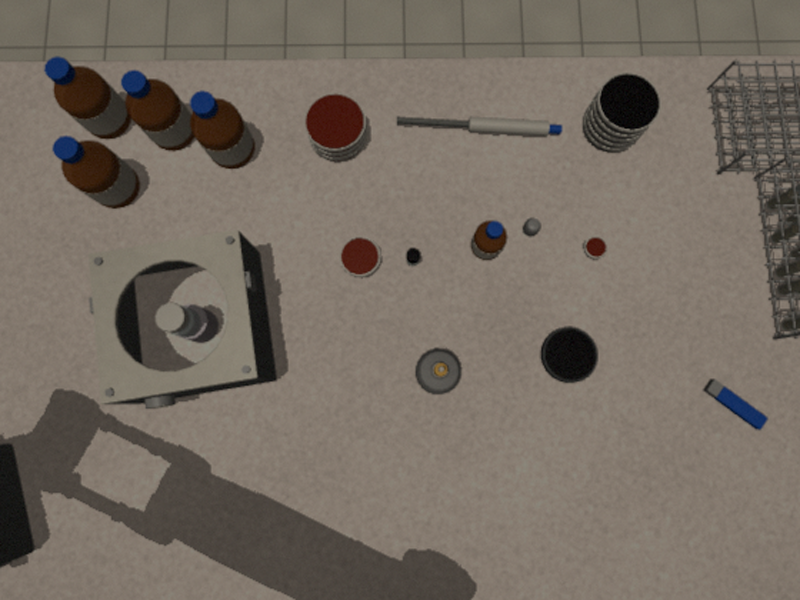

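View pics/side0.png

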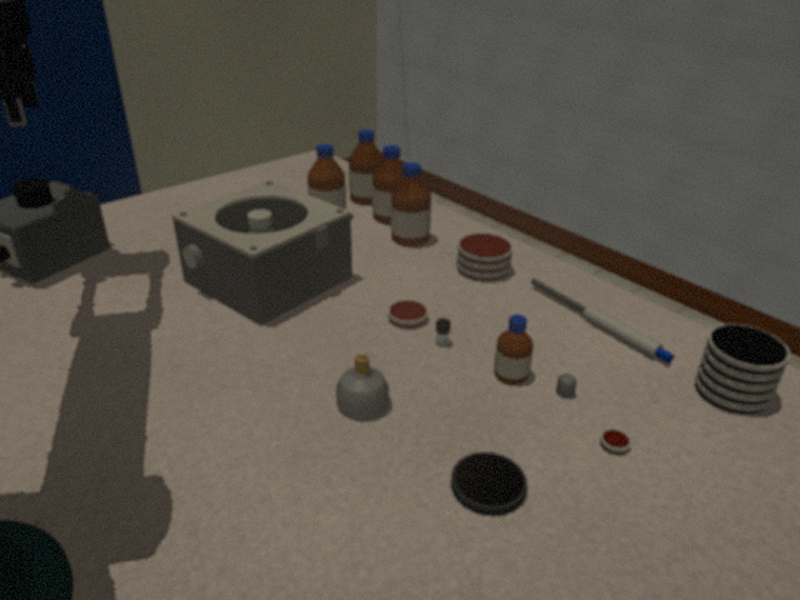

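The top view shows the stand (569,354), burner (440,370), dish60 (360,257), dish35 (595,247), bottle cap (495,230), vial (413,256), snuffer (532,227) and jar cap (171,318). The side view agrees: the stand is at (489,482), the burner tip at (362,358) and the jar cap at (260,216).

```bash
cat > h.py <<'E'
import numpy as np, cv2
from workcell import sensors, viewer
np.set_printoptions(precision=4,suppress=True)
def ray(n,u,v,z):  # u,v in 560x420 pixels
    p=viewer.camera_params(n);T=p["world_to_cam"];R=T[:3,:3];c=-R.T@T[:3,3]
    d=R.T@np.linalg.solve(p["K"],[u,v,1]);return (c+d*(z-c[2])/d[2])[:2]
def r8(n,u,v,z): return ray(n,(u+.5)*.7-.5,(v+.5)*.7-.5,z)
def proj(n,P):
    p=viewer.camera_params(n);q=p["K"]@(p["world_to_cam"]@np.r_[P,1])[:3];return q[:2]/q[2]
E
python3 - <<'E'
from h import *
for nm,t,s,z in [("stand",(569,353.5),(489,482),.012),("burner",(440,370),(362,357),.078),("dish60",(360,256),(408,312),.015),("dish35",(595.5,246.5),(616,438),.01),("bottle",(495,230),(517,320),.088),("vial",(413,255),(443,323),.036),("snuf",(532,225),(566,378),.027),("jar",(171,317),(260,214),.115),("roofBL",(98,261),(0,0),.116),("roofBR",(230,240),(0,0),.116),("roofFR",(247,369),(0,0),.116),("roofFL",(109,393),(0,0),.116)]:
    a,b=r8("top",*t,z),r8("side",*s,z);print(nm,a,b,np.hypot(*a))
E
```

```text
stand [ 0.4799 -0.1918] [ 0.4749 -0.1978] 0.5167906906676153
burner [ 0.4557 -0.0027] [ 0.4522 -0.0131] 0.45571909527347887
dish60 [0.6253 0.1049] [0.6211 0.0977] 0.6340827263323617
dish35 [ 0.6369 -0.2414] [ 0.6359 -0.2429] 0.6811240246165291
bottle [ 0.6402 -0.0801] [ 0.637  -0.0841] 0.6452035448701918
vial [0.6205 0.0285] [0.618 0.023] 0.6211746797243781
snuf [ 0.6656 -0.1451] [ 0.6608 -0.1509] 0.6811832061542138
jar [0.5242 0.3339] [0.5237 0.3285] 0.6215263636555416
roofBL [0.5968 0.4291] [0.7703 2.8159] 0.735079466531579
roofBR [0.6224 0.2638] [0.7703 2.8159] 0.6759700373402638
roofFR [0.4583 0.2372] [0.7703 2.8159] 0.5160290118188444
roofFL [0.4316 0.4037] [0.7703 2.8159] 0.5909243175502554
```

```bash
python3 -m inch '[0,0,0,0,0,7.97,70, 0,0,0,0,0,7.97,70, 0,0,0,0,0,7.97,70, 0,0,0,0,0,7.97,70, 0,0,0,0,0,7.97,70, 0,0,0,0,0,7.97,70, 0,0,0,0,0,7.97,70, 0,0,0,0,0,7.97,70]' 40
python3 -c "
from h import *
s=sensors.read_state();R=cv2.Rodrigues(s['tcp_rot'])[0];print(R,s['tool_pos'],s['q'])"
```

```text
time: 0.9
tool_pos: [0.2981, 0.6051, 0.2305]
tcp_rot: [2.227, 2.215, -0.002]
wrist_force: [-0.1, 0.0, 0.2]
width: 0.82
grip_force: 0.0
[[ 0.0056  1.     -0.0007]
 [ 1.     -0.0056 -0.0013]
 [-0.0013 -0.0006 -1.    ]] [0.2981 0.6051 0.2305] [ 1.0761  0.2645  1.6048 -0.      1.2737  1.0817]
```

```bash
python3 -m inch '[-39,32.4,0,0,0,0,70, -39,32.4,0,0,0,0,70, -39,32.4,0,0,0,0,70, -39,32.4,0,0,0,0,70, -39,32.4,0,0,0,0,70, -39,32.4,0,0,0,0,70, -39,32.4,0,0,0,0,70, 0,0,0,0,0,0,70]'
python3 - <<'E'
from h import *
s=sensors.read_state();print(s['tool_pos'],s['width'])
im=viewer.read_camera("top"); im2=viewer.read_camera("side")
a=cv2.resize(im[110:330,20:320],None,fx=1.3,fy=1.3,interpolation=3); b=cv2.resize(im2[60:280,60:360],None,fx=1.3,fy=1.3,interpolation=3)
cv2.imwrite("pics/jar1.png",np.hstack([a,b])[:,:,::-1]);print(a.shape)
E
```

```text
time: 1.7
tool_pos: [0.5254, 0.3311, 0.2307]
tcp_rot: [2.226, 2.213, -0.002]
wrist_force: [-0.2, 1.2, 0.2]
width: 0.819
grip_force: 0.0
[0.5254 0.3311 0.2307] 0.8187677566322599
(286, 390, 3)
```

View pics/jar1.png

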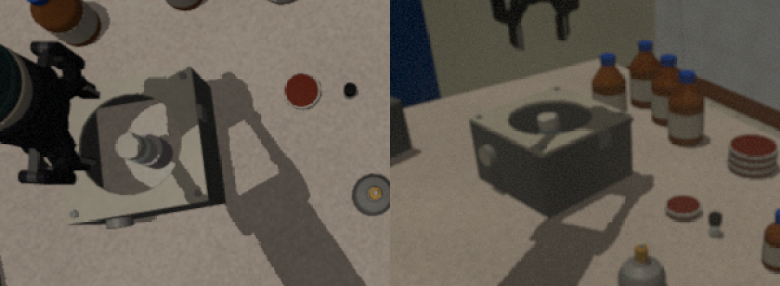

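The fingers straddle the jar: in the side crop the tips are at (515,45) and (575,40), with the jar below at (547,122). Going down.

```bash
python3 -m inch '[0,0,25,0,0,0,70, 0,0,25,0,0,0,70, 0,0,25,0,0,0,70, 0,0,25,0,0,0,70, 0,0,20,0,0,0,70, 0,0,20,0,0,0,70, 0,0,15,0,0,0,70, 0,0,0,0,0,0,70]'
python3 -m inch '[0,0,0,0,0,0,30, 0,0,0,0,0,0,30, 0,0,0,0,0,0,30, 0,0,0,0,0,0,30, 0,0,0,0,0,0,30, 0,0,0,0,0,0,30, 0,0,0,0,0,0,30, 0,0,0,0,0,0,30]' 40
```

```text
time: 2.6
tool_pos: [0.5192, 0.3362, 0.0733]
tcp_rot: [-2.218, -2.222, 0.008]
wrist_force: [-0.4, -0.2, 0.5]
width: 0.824
grip_force: 0.0
time: 3.4
tool_pos: [0.5233, 0.3372, 0.0782]
tcp_rot: [2.221, 2.221, 0.005]
wrist_force: [-0.0, 1.0, 6.0]
width: 0.438
grip_force: 40.7
```

```bash
python3 -m inch '[0,0,-3,0,0,0,30, 0,0,-7,0,0,0,30, 0,0,-15,0,0,0,30, 0,0,-20,0,0,0,30, 0,0,-20,0,0,0,30, 0,0,-20,0,0,0,30, 0,0,-15,0,0,0,30, 0,0,0,0,0,0,30]'
python3 - <<'E'
from h import *
s=sensors.read_state();print(s['tool_pos'],s['width'],s['grip_force'],cv2.Rodrigues(s['tcp_rot'])[0],s['wrist_force'])
im=viewer.read_camera("top"); im2=viewer.read_camera("side")
a=cv2.resize(im[110:330,20:320],None,fx=1.3,fy=1.3,interpolation=3); b=cv2.resize(im2[60:280,60:360],None,fx=1.3,fy=1.3,interpolation=3)
cv2.imwrite("pics/jar2.png",np.hstack([a,b])[:,:,::-1])
E
```

```text
time: 4.2
tool_pos: [0.5238, 0.3373, 0.1801]
tcp_rot: [2.22, 2.22, 0.009]
wrist_force: [0.3, -0.4, -0.1]
width: 0.438
grip_force: 40.2
[0.5238 0.3373 0.1801] 0.43835600462386587 40.20110566896619 [[-0.0001  1.      0.0052]
 [ 1.      0.0001  0.003 ]
 [ 0.003   0.0052 -1.    ]] [ 0.2673 -0.4178 -0.0887]
```

View pics/jar2.png

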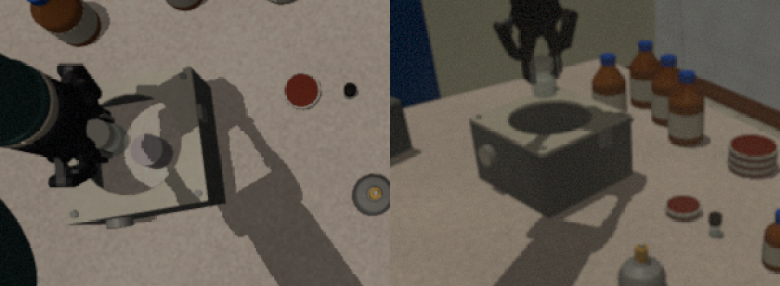

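The jar is lifted clear, hanging upright from the fingers at (543,80) in the side crop, and the pedestal is bare.

```bash
python3 -m inch '[-20,-2,0,0,0,0,30, -35,-5,0,0,0,0,30, -40,-6,0,0,0,0,30, -40,-6,0,0,0,0,30, -40,-6,0,0,0,0,30, -40,-6,0,0,0,0,30, -40,-6,0,0,0,0,30, -40,-6,0,0,0,0,30]'
python3 -m inch '[-40,-6,0,0,0,0,30, -40,-6,0,0,0,0,30, -30,-2,0,0,0,0,30, -20,0,0,0,0,0,30, -7,0,0,0,0,0,30, 0,0,0,0,0,0,30, 0,0,0,0,0,0,30, 0,0,0,0,0,0,30]'
python3 - <<'E'
from h import *
s=sensors.read_state();print(s['tool_pos'],s['q'],cv2.Rodrigues(s['tcp_rot'])[0])
E
```

```text
time: 5.1
tool_pos: [0.4769, 0.039, 0.1747]
tcp_rot: [-2.22, -2.221, 0.004]
wrist_force: [1.6, 0.3, -0.6]
width: 0.44
grip_force: 40.2
time: 5.9
tool_pos: [0.4649, -0.0947, 0.1759]
tcp_rot: [-2.219, -2.222, 0.0]
wrist_force: [-0.6, -0.1, -0.9]
width: 0.437
grip_force: 40.2
[ 0.4649 -0.0947  0.1759] [-0.2538 -0.0771  2.0805  0.0003  1.139  -0.2552] [[-0.0013  1.     -0.0007]
 [ 1.      0.0013  0.0005]
 [ 0.0005 -0.0007 -1.    ]]
```

```bash
python3 -m inch '[0,2,15,0,0,0,30, 0,0,25,0,0,0,30, 0,0,30,0,0,0,30, 0,0,30,0,0,0,30, 0,0,25,0,0,0,30, 0,0,15,0,0,0,30, 0,0,5,0,0,0,30, 0,0,0,0,0,0,30]'
python3 - <<'E'
from h import *
s=sensors.read_state();print(s['tool_pos'])
im=viewer.read_camera("top"); im2=viewer.read_camera("side")
a=cv2.resize(im[170:320,260:435],None,fx=2.2,fy=2.2,interpolation=3); b=cv2.resize(im2[220:370,210:385],None,fx=2.2,fy=2.2,interpolation=3)
cv2.imwrite("pics/jar3.png",np.hstack([a,b])[:,:,::-1]);print(a.shape)
for y in(-.095,-.099): print([proj("side",[.467,y,z]) for z in (.008,.062)])
E
```

```text
time: 6.7
tool_pos: [0.4667, -0.0948, 0.0307]
tcp_rot: [-2.219, -2.222, 0.001]
wrist_force: [-0.4, -0.7, -0.5]
width: 0.433
grip_force: 40.3
[ 0.4667 -0.0948  0.0307]
(330, 385, 3)
[array([292.03  , 304.3354]), array([293.0412, 278.7091])]
[array([293.6779, 305.668 ]), array([294.7574, 280.0034])]
```

View pics/jar3.png

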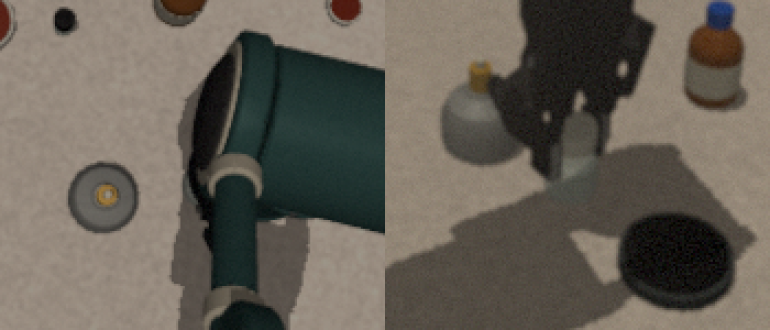

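The jar hangs above the bench between the burner (crop 480,120) and the stand (675,255), possibly leaning a few degrees about the finger axis. I'll lower it slowly until the bench takes the load.

```bash
python3 -m inch '[0,0,2,0,0,0,30, 0,0,2,0,0,0,30, 0,0,1,0,0,0,30, 0,0,0,0,0,0,30, 0,0,0,0,0,0,30, 0,0,0,0,0,0,30, 0,0,0,0,0,0,30, 0,0,0,0,0,0,30]'
python3 -m inch '[0,0,1,0,0,0,30, 0,0,1,0,0,0,30, 0,0,0,0,0,0,30, 0,0,0,0,0,0,30, 0,0,0,0,0,0,30, 0,0,0,0,0,0,30, 0,0,0,0,0,0,30, 0,0,0,0,0,0,30]' 20
```

```text
time: 7.6
tool_pos: [0.4671, -0.0957, 0.0263]
tcp_rot: [2.221, 2.221, 0.0]
wrist_force: [-0.3, 0.1, -1.0]
width: 0.436
grip_force: 40.3
time: 8.4
tool_pos: [0.4671, -0.0957, 0.0243]
tcp_rot: [2.221, 2.222, 0.0]
wrist_force: [0.7, -0.6, -0.7]
width: 0.433
grip_force: 40.3
```

```bash
python3 -m inch '[0,0,1,0,0,0,30, 0,0,0,0,0,0,30, 0,0,0,0,0,0,30, 0,0,0,0,0,0,30, 0,0,0,0,0,0,30, 0,0,0,0,0,0,30, 0,0,0,0,0,0,30, 0,0,0,0,0,0,30]' 20
python3 -m inch '[0,0,1,0,0,0,30, 0,0,0,0,0,0,30, 0,0,0,0,0,0,30, 0,0,0,0,0,0,30, 0,0,0,0,0,0,30, 0,0,0,0,0,0,30, 0,0,0,0,0,0,30, 0,0,0,0,0,0,30]' 20
python3 -m inch '[0,0,1,0,0,0,30, 0,0,0,0,0,0,30, 0,0,0,0,0,0,30, 0,0,0,0,0,0,30, 0,0,0,0,0,0,30, 0,0,0,0,0,0,30, 0,0,0,0,0,0,30, 0,0,0,0,0,0,30]' 20
```

```text
time: 9.2
tool_pos: [0.4671, -0.0957, 0.0233]
tcp_rot: [-2.221, -2.222, 0.0]
wrist_force: [-0.1, 0.7, -0.5]
width: 0.436
grip_force: 40.3
time: 10.0
tool_pos: [0.4671, -0.0958, 0.0232]
tcp_rot: [-2.221, -2.222, 0.0]
wrist_force: [-3.4, 0.2, 7.5]
width: 0.44
grip_force: 41.1
time: 10.8
tool_pos: [0.4672, -0.0958, 0.0231]
tcp_rot: [-2.221, -2.222, 0.001]
wrist_force: [-6.6, 1.7, 15.3]
width: 0.439
grip_force: 41.9
```

```bash
python3 -m inch '[0,0,-2,0,0,0,36, 0,0,0,0,0,0,39, 0,0,0,0,0,0,41, 0,0,0,0,0,0,45, 0,0,0,0,0,0,55, 0,0,0,0,0,0,65, 0,0,0,0,0,0,70, 0,0,0,0,0,0,70]'
python3 -m inch '[0,0,-10,0,0,0,70, 0,0,-20,0,0,0,70, 0,0,-20,0,0,0,70, 0,0,-30,0,0,0,70, 30,0,-20,0,0,0,70, 40,20,0,0,0,0,70, 40,40,0,0,0,0,75, 20,25,0,0,0,0,75]'
python3 - <<'E'
from h import *
s=sensors.read_state();print(s['tool_pos'])
im2=viewer.read_camera("side");im=viewer.read_camera("top")
a=cv2.resize(im[170:320,260:435],None,fx=2.2,fy=2.2,interpolation=3); b=cv2.resize(im2[220:370,210:385],None,fx=2.2,fy=2.2,interpolation=3)
cv2.imwrite("pics/jar4.png",np.hstack([a,b])[:,:,::-1])
E
```

```text
time: 11.6
tool_pos: [0.4671, -0.0957, 0.0232]
tcp_rot: [-2.221, -2.222, 0.0]
wrist_force: [-0.4, 0.4, -0.4]
width: 0.82
grip_force: 0.0
time: 12.4
tool_pos: [0.5494, 0.0321, 0.125]
tcp_rot: [2.219, 2.222, 0.004]
wrist_force: [0.6, -1.2, 0.4]
width: 0.878
grip_force: 0.0
[0.5494 0.0321 0.125 ]
```

View pics/jar4.png

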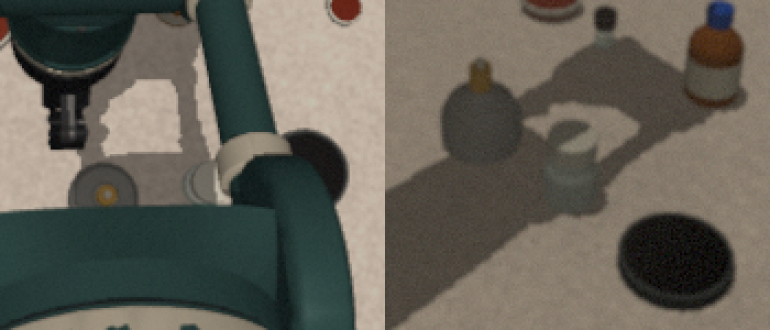

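The jar stands upright between burner and stand: cap top at (573,132) in the side crop, matching the projected target. Next, dish60.

```bash
python3 -m inch '[25,25,0,0,0,0,78, 30,30,0,0,0,0,78, 16,20,0,0,0,0,78, 0,0,20,0,0,0,78, 0,0,25,0,0,0,78, 0,0,20,0,0,0,78, 0,0,10,0,0,0,78, 0,0,0,0,0,0,78]'
python3 - <<'E'
from h import *
s=sensors.read_state();print(s['tool_pos'])
im2=viewer.read_camera("side");im=viewer.read_camera("top")
a=cv2.resize(im[120:250,190:350],None,fx=2.4,fy=2.4,interpolation=3); b=cv2.resize(im2[160:290,220:380],None,fx=2.4,fy=2.4,interpolation=3)
cv2.imwrite("pics/d1.png",np.hstack([a,b])[:,:,::-1]);print(a.shape)
E
```

```text
time: 13.3
tool_pos: [0.6205, 0.0999, 0.0467]
tcp_rot: [-2.22, -2.219, 0.005]
wrist_force: [-0.2, -0.2, 0.5]
width: 0.911
grip_force: 0.0
[0.6205 0.0999 0.0467]
(312, 384, 3)
```

View pics/d1.png

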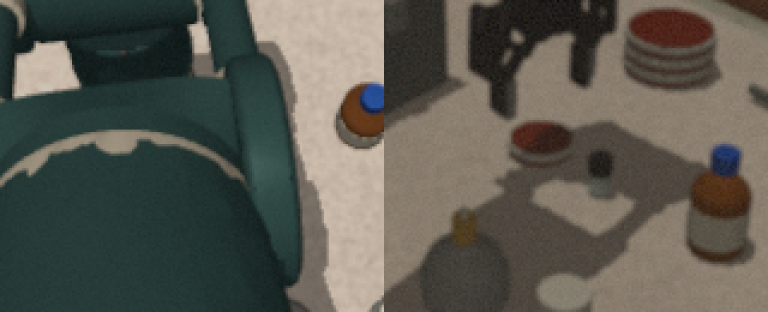

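```bash
python3 -m inch '[2,2,15,0,0,0,72, 0,0,15,0,0,0,70, 0,0,10,0,0,0,68, 0,0,5,0,0,0,68, 0,0,2,0,0,0,68, 0,0,0,0,0,0,68, 0,0,0,0,0,0,68, 0,0,0,0,0,0,68]'
python3 -m inch '[0,0,1,0,0,0,68, 0,0,1,0,0,0,68, 0,0,0,0,0,0,68, 0,0,0,0,0,0,68, 0,0,0,0,0,0,68, 0,0,0,0,0,0,68, 0,0,0,0,0,0,68, 0,0,0,0,0,0,68]'
```

```text
time: 14.2
tool_pos: [0.625, 0.1028, 0.0019]
tcp_rot: [2.221, 2.221, 0.001]
wrist_force: [-0.0, -0.2, -0.8]
width: 0.798
grip_force: 0.0
time: 15.0
tool_pos: [0.6244, 0.1027, -0.0007]
tcp_rot: [2.221, 2.222, -0.0]
wrist_force: [0.7, 0.0, -0.2]
width: 0.795
grip_force: 0.0
```

Close gently, then lift.

```bash
python3 -m inch '[0,0,0,0,0,0,62, 0,0,0,0,0,0,58, 0,0,0,0,0,0,54, 0,0,0,0,0,0,54, 0,0,0,0,0,0,54, 0,0,0,0,0,0,54, 0,0,0,0,0,0,54, 0,0,0,0,0,0,54]' 25
python3 -m inch '[0,0,-2,0,0,0,54, 0,0,-5,0,0,0,54, 0,0,-15,0,0,0,54, 0,0,-30,0,0,0,54, 0,0,-40,0,0,0,54, 0,0,-35,0,0,0,54, 0,0,0,0,0,0,54, 0,0,0,0,0,0,54]'
```

```text
time: 15.8
tool_pos: [0.6247, 0.1027, -0.0004]
tcp_rot: [2.221, 2.221, 0.001]
wrist_force: [0.7, 0.2, 5.4]
width: 0.691
grip_force: 27.3
time: 16.6
tool_pos: [0.6256, 0.1028, 0.1287]
tcp_rot: [2.22, 2.22, 0.005]
wrist_force: [-0.6, 0.0, -0.8]
width: 0.689
grip_force: 27.1
```

```bash
python3 - <<'E'
from h import *
s=sensors.read_state();print(s['tool_pos'],s['width'],s['grip_force'])
im2=viewer.read_camera("side")
cv2.imwrite("pics/d2.png",cv2.resize(im2[80:260,220:380],None,fx=3,fy=3,interpolation=3)[:,:,::-1])
E
```

```text
[0.6256 0.1028 0.1287] 0.6894530169973946 27.140957415103912
```

View pics/d2.png

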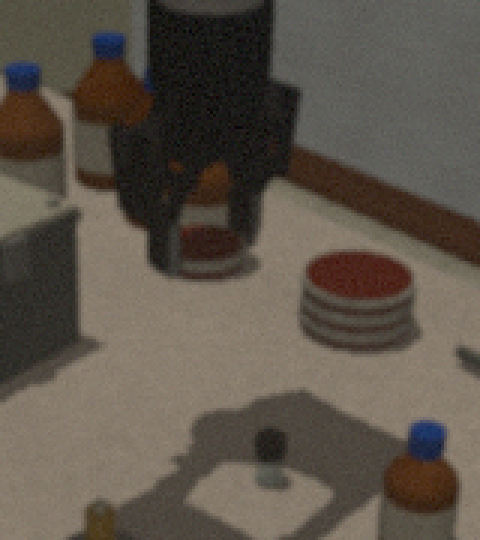

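The dish is held level between the fingers, with its centre at about (207,250) in the crop. I'll work out its offset from the TCP and the way to the stand.

```bash
python3 - <<'E'
from h import *
print(ray("side",220+207/3-.3,80+243/3-.3,.144), ray("side",220+207/3-.3,80+243/3-.3,.140))
print(proj("side",[.6256,.1028,.144]))
E
```

```text
[0.6266 0.0989] [0.6322 0.105 ]
[286.9429 160.151 ]
```

```bash
python3 -m inch '[-15,-7,0,0,0,0,54, -30,-15,0,0,0,0,54, -40,-20,0,0,0,0,54, -40,-20,0,0,0,0,54, -40,-20,0,0,0,0,54, -40,-20,0,0,0,0,54, -40,-20,0,0,0,0,54, -30,-15,0,0,0,0,54]'
python3 -m inch '[-20,-10,0,0,0,0,54, 0,0,10,0,0,0,54, 0,0,20,0,0,0,54, 0,0,25,0,0,0,54, 0,0,25,0,0,0,54, 0,0,15,0,0,0,54, 0,0,0,0,0,0,54, 0,0,0,0,0,0,54]'
```

```text
time: 17.45
tool_pos: [0.4837, -0.1743, 0.1243]
tcp_rot: [-2.22, -2.218, 0.004]
wrist_force: [0.7, 1.1, -0.8]
width: 0.687
grip_force: 27.1
time: 18.25
tool_pos: [0.4763, -0.1915, 0.0301]
tcp_rot: [-2.219, -2.22, 0.001]
wrist_force: [-0.6, 0.1, -0.1]
width: 0.689
grip_force: 27.1
```

```bash
python3 -m inch '[0,2,5,0,0,0,54, 0,0,5,0,0,0,54, 0,0,3,0,0,0,54, 0,0,2,0,0,0,54, 0,0,1,0,0,0,54, 0,0,0,0,0,0,54, 0,0,0,0,0,0,54, 0,0,0,0,0,0,54]'
python3 -m inch '[0,0,1,0,0,0,54, 0,0,0,0,0,0,54, 0,0,0,0,0,0,54, 0,0,0,0,0,0,54, 0,0,0,0,0,0,54, 0,0,0,0,0,0,54, 0,0,0,0,0,0,54, 0,0,0,0,0,0,54]'
python3 - <<'E'
from h import *
s=sensors.read_state();print(s['tool_pos'],s['width'],s['grip_force'],s['wrist_force'])
im2=viewer.read_camera("side")
cv2.imwrite("pics/d3.png",cv2.resize(im2[230:380,250:450],None,fx=3,fy=3,interpolation=3)[:,:,::-1])
E
```

```text
time: 19.05
tool_pos: [0.4796, -0.1924, 0.0155]
tcp_rot: [2.221, 2.221, 0.0]
wrist_force: [-0.1, 0.3, -1.1]
width: 0.687
grip_force: 27.1
time: 19.85
tool_pos: [0.4795, -0.1923, 0.0143]
tcp_rot: [-2.221, -2.222, 0.0]
wrist_force: [0.1, 0.6, -0.0]
width: 0.69
grip_force: 27.1
[ 0.4795 -0.1923  0.0143] 0.6902895316498342 27.141165733337402 [ 0.0739  0.6274 -0.0076]
```

View pics/d3.png

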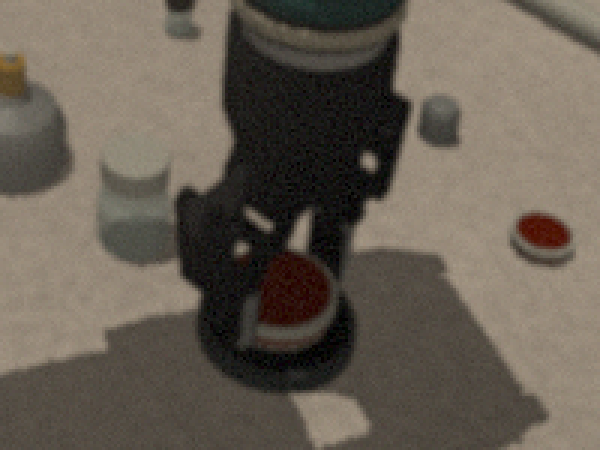

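The dish is over the stand, (295,300) against stand centre (275,335), and looks slightly tilted about the finger axis. Seating it against the stand should level it.

```bash
python3 -m inch '[0,0,1,0,0,0,54, 0,0,0,0,0,0,54, 0,0,0,0,0,0,54, 0,0,0,0,0,0,54, 0,0,0,0,0,0,54, 0,0,0,0,0,0,54, 0,0,0,0,0,0,54, 0,0,0,0,0,0,54]' 20
python3 -m inch '[0,0,1,0,0,0,54, 0,0,0,0,0,0,54, 0,0,0,0,0,0,54, 0,0,0,0,0,0,54, 0,0,0,0,0,0,54, 0,0,0,0,0,0,54, 0,0,0,0,0,0,54, 0,0,0,0,0,0,54]' 20
python3 -m inch '[0,0,1,0,0,0,54, 0,0,0,0,0,0,54, 0,0,0,0,0,0,54, 0,0,0,0,0,0,54, 0,0,0,0,0,0,54, 0,0,0,0,0,0,54, 0,0,0,0,0,0,54, 0,0,0,0,0,0,54]' 20
python3 - <<'E'
from h import *
im2=viewer.read_camera("side")
cv2.imwrite("pics/d4.png",cv2.resize(im2[230:380,250:450],None,fx=3,fy=3,interpolation=3)[:,:,::-1])
E
```

```text
time: 20.7
tool_pos: [0.4795, -0.1924, 0.0133]
tcp_rot: [2.221, 2.222, 0.0]
wrist_force: [-0.5, -0.1, -0.5]
width: 0.685
grip_force: 27.1
time: 21.5
tool_pos: [0.4795, -0.1923, 0.0123]
tcp_rot: [2.221, 2.222, 0.0]
wrist_force: [0.1, -0.2, -0.5]
width: 0.686
grip_force: 27.1
time: 22.3
tool_pos: [0.4797, -0.1924, 0.0116]
tcp_rot: [2.221, 2.221, 0.0]
wrist_force: [-1.3, 0.6, 4.8]
width: 0.695
grip_force: 27.5
```

View pics/d4.png

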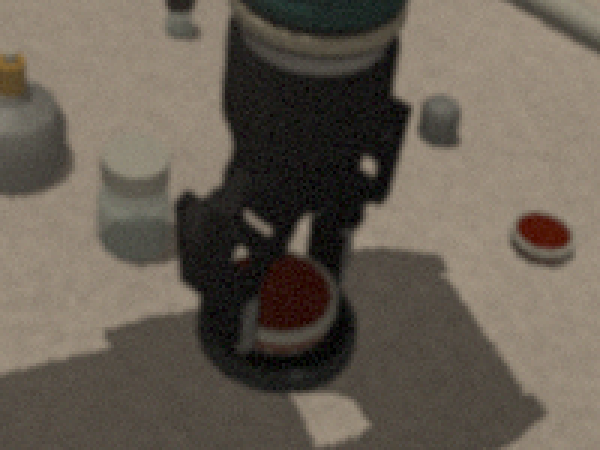

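Contact came at z = 0.0116 as predicted for a flat seat, with the dish inside the stand's outline. Releasing.

```bash
python3 -m inch '[0,0,-0.5,0,0,0,59, 0,0,0,0,0,0,62, 0,0,0,0,0,0,66, 0,0,0,0,0,0,70, 0,0,0,0,0,0,76, 0,0,0,0,0,0,78, 0,0,0,0,0,0,78, 0,0,0,0,0,0,78]'
python3 -m inch '[0,0,-10,0,0,0,78, 0,0,-20,0,0,0,78, 0,0,-30,0,0,0,78, 0,0,-30,0,0,0,70, 0,40,-10,0,0,0,70, -25,45,0,0,0,0,70, -20,45,0,0,0,0,70, -5,26,0,0,0,0,70]'
python3 - <<'E'
from h import *
s=sensors.read_state();print(s['tool_pos'])
im=viewer.read_camera("top");im2=viewer.read_camera("side")
a=cv2.resize(im[170:290,300:450],None,fx=2.6,fy=2.6,interpolation=3);b=cv2.resize(im2[230:350,280:480][:,:150],None,fx=2.6,fy=2.6,interpolation=3)
b=cv2.resize(im2[250:370,290:440],None,fx=2.6,fy=2.6,interpolation=3)
cv2.imwrite("pics/d5.png",np.hstack([a,b])[:,:,::-1])
E
```

```text
time: 23.15
tool_pos: [0.4795, -0.1923, 0.0118]
tcp_rot: [2.221, 2.222, 0.0]
wrist_force: [-0.1, 0.4, 0.1]
width: 0.916
grip_force: 0.0
time: 23.95
tool_pos: [0.6378, -0.2437, 0.1136]
tcp_rot: [2.219, 2.218, 0.002]
wrist_force: [-0.3, 0.5, 0.4]
width: 0.821
grip_force: 0.0
[ 0.6378 -0.2437  0.1136]
```

View pics/d5.png

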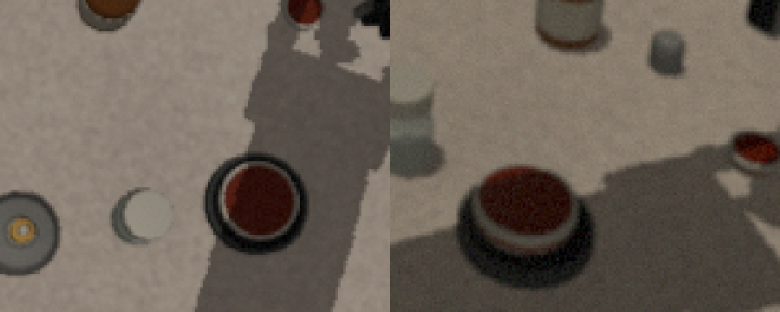

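The dish lies flat and close to centred on the stand: dish (259,201), stand (256,203) in the top crop. The jar cap is at (147,215) and the burner tip at (22,231).

```bash
python3 - <<'E'
from h import *
f=lambda u,v,z: ray("top",300+u/2.6-.3,170+v/2.6-.3,z)
S,D,J,B=f(256,203,.012),f(260,201,.027),f(147,215,.060),f(22,231,.078)
print(S,D,J,B,np.linalg.norm(J-S),np.linalg.norm(J-B),np.linalg.norm(S-B))
print(ray("side",290+(526-390)/2.6,250+200/2.6,.027))
E
```

```text
[ 0.4789 -0.1918] [ 0.4793 -0.1905] [ 0.4676 -0.0967] [ 0.4563 -0.0033] 0.09576724915578815 0.094026946912976 0.18979407422020456
[ 0.4787 -0.1928]
```

```bash
python3 -m inch '[1,-1,15,0,0,0,55, 0,0,25,0,0,0,55, 0,0,30,0,0,0,55, 0,0,20,0,0,0,55, 0,0,12,0,0,0,55, 0,0,5,0,0,0,55, 0,0,0,0,0,0,55, 0,0,0,0,0,0,55]'
python3 -m inch '[0,0,0,0,0,0,55, 0,0,1,0,0,0,55, 0,0,0,0,0,0,55, 0,0,0,0,0,0,55, 0,0,0,0,0,0,55, 0,0,0,0,0,0,55, 0,0,0,0,0,0,55, 0,0,0,0,0,0,55]'
```

```text
time: 24.85
tool_pos: [0.6339, -0.2409, 0.006]
tcp_rot: [2.22, 2.22, 0.001]
wrist_force: [0.3, -0.5, 0.7]
width: 0.645
grip_force: 0.0
time: 25.65
tool_pos: [0.6332, -0.2406, 0.0037]
tcp_rot: [-2.221, -2.222, 0.0]
wrist_force: [0.1, 0.7, -0.5]
width: 0.643
grip_force: 0.0
```

```bash
python3 -m inch '[-1,3,0.5,0,0,0,48, 0,0,0,0,0,0,42, 0,0,0,0,0,0,37, 0,0,0,0,0,0,30, 0,0,0,0,0,0,30, 0,0,0,0,0,0,30, 0,0,0,0,0,0,30, 0,0,0,0,0,0,30]' 20
python3 -m inch '[0,0,-2,0,0,0,30, 0,0,-5,0,0,0,30, 0,0,-15,0,0,0,30, 0,0,-30,0,0,0,30, 0,0,-30,0,0,0,30, 0,0,-20,0,0,0,30, 0,0,0,0,0,0,30, 0,0,0,0,0,0,30]'
python3 - <<'E'
from h import *
s=sensors.read_state();print(s['tool_pos'])
im2=viewer.read_camera("side");im=viewer.read_camera("top")
cv2.imwrite("pics/e1.png",cv2.resize(im2[190:330,360:520],None,fx=3,fy=3,interpolation=3)[:,:,::-1])
E
```

```text
time: 26.45
tool_pos: [0.6364, -0.2417, 0.0035]
tcp_rot: [2.221, 2.221, 0.0]
wrist_force: [0.5, -0.4, 0.9]
width: 0.393
grip_force: 20.0
time: 27.25
tool_pos: [0.6366, -0.2417, 0.1064]
tcp_rot: [2.22, 2.221, 0.001]
wrist_force: [-0.4, -0.0, -0.9]
width: 0.39
grip_force: 20.0
[ 0.6366 -0.2417  0.1064]
```

View pics/e1.png

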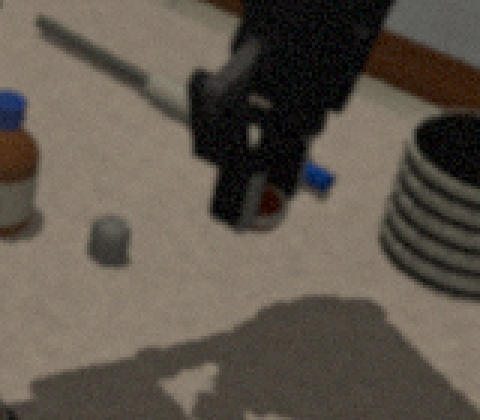

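The small dish is held in the pads (268,205) and the bench below it is clear. Carrying it to the lid.

```bash
python3 -m inch '[5,-15,0,0,0,0,30, 10,-30,0,0,0,0,30, 12,-37,0,0,0,0,30, 12,-37,0,0,0,0,30, 8,-25,0,0,0,0,30, 4,-13,0,0,0,0,30, 0,0,0,0,0,0,30, 0,0,0,0,0,0,30]'
python3 -m inch '[0,0,10,0,0,0,30, 0,0,20,0,0,0,30, 0,0,20,0,0,0,30, 0,0,10,0,0,0,30, 0,0,5,0,0,0,30, 0,0,0,0,0,0,30, 0,0,0,0,0,0,30, 0,0,0,0,0,0,30]'
```

```text
time: 28.15
tool_pos: [0.4801, -0.191, 0.1052]
tcp_rot: [2.221, 2.221, 0.001]
wrist_force: [0.1, -0.1, 1.2]
width: 0.395
grip_force: 20.0
time: 28.95
tool_pos: [0.4802, -0.1911, 0.0413]
tcp_rot: [2.22, 2.22, 0.001]
wrist_force: [-0.4, -0.4, -0.7]
width: 0.397
grip_force: 20.0
```

```bash
python3 -m inch '[0,-1,4,0,0,0,30, 0,0,3,0,0,0,30, 0,0,2,0,0,0,30, 0,0,0,0,0,0,30, 0,0,0,0,0,0,30, 0,0,0,0,0,0,30, 0,0,0,0,0,0,30, 0,0,0,0,0,0,30]'
python3 -m inch '[0,0,1,0,0,0,30, 0,0,0,0,0,0,30, 0,0,0,0,0,0,30, 0,0,0,0,0,0,30, 0,0,0,0,0,0,30, 0,0,0,0,0,0,30, 0,0,0,0,0,0,30, 0,0,0,0,0,0,30]'
```

```text
time: 29.75
tool_pos: [0.4783, -0.1907, 0.0314]
tcp_rot: [2.221, 2.222, 0.0]
wrist_force: [0.5, 0.7, 0.4]
width: 0.39
grip_force: 20.0
time: 30.55
tool_pos: [0.4784, -0.1907, 0.0304]
tcp_rot: [2.221, 2.221, 0.0]
wrist_force: [1.1, 0.3, 0.8]
width: 0.395
grip_force: 20.2
```

```bash
python3 -m inch '[0,0,0.6,0,0,0,30, 0,0,0,0,0,0,30, 0,0,0,0,0,0,30, 0,0,0,0,0,0,30, 0,0,0,0,0,0,30, 0,0,0,0,0,0,30, 0,0,0,0,0,0,30, 0,0,0,0,0,0,30]'
python3 -m inch '[0,0,-0.5,0,0,0,34, 0,0,0,0,0,0,36, 0,0,0,0,0,0,38, 0,0,0,0,0,0,42, 0,0,0,0,0,0,50, 0,0,0,0,0,0,55, 0,0,0,0,0,0,55, 0,0,0,0,0,0,55]'
python3 -m inch '[0,0,-10,0,0,0,55, 0,0,-20,0,0,0,55, 0,0,-30,0,0,0,55, 0,0,-40,0,0,0,62, 10,20,-40,0,0,0,66, 30,40,0,0,0,0,66, 30,40,0,0,0,0,66, 20,30,0,0,0,0,66]'
python3 - <<'E'
from h import *
s=sensors.read_state();print(s['tool_pos'])
im=viewer.read_camera("top");im2=viewer.read_camera("side")
a=cv2.resize(im[150:290,300:450],None,fx=2.6,fy=2.6,interpolation=3)
b=cv2.resize(im2[210:350,290:440],None,fx=2.6,fy=2.6,interpolation=3)
cv2.imwrite("pics/e2.png",np.hstack([a,b])[:,:,::-1])
E
```

```text
time: 31.35
tool_pos: [0.4784, -0.1907, 0.0303]
tcp_rot: [2.221, 2.221, 0.0]
wrist_force: [-0.7, 0.4, 6.4]
width: 0.393
grip_force: 20.5
time: 32.15
tool_pos: [0.4782, -0.1906, 0.0302]
tcp_rot: [2.221, 2.222, 0.0]
wrist_force: [0.9, 0.4, 0.3]
width: 0.647
grip_force: 0.0
time: 32.95
tool_pos: [0.6106, -0.099, 0.1722]
tcp_rot: [2.219, 2.221, 0.004]
wrist_force: [-0.3, -0.3, -0.2]
width: 0.772
grip_force: 0.0
[ 0.6106 -0.099   0.1722]
```

View pics/e2.png

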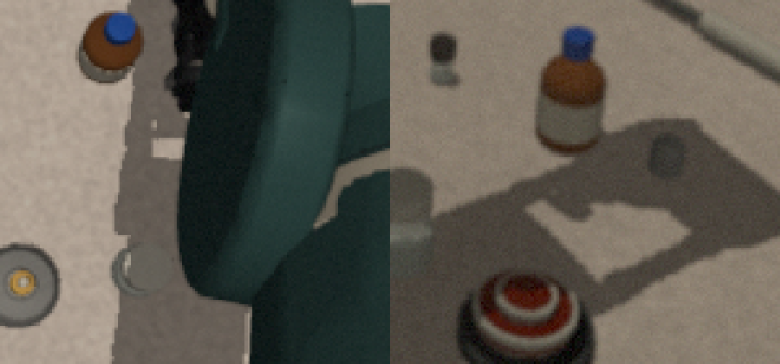

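Both dishes sit concentric and flat, the small dish at (527,297) in the side crop. The bottle is upright with its cap at (121,27) in the top crop. Next, the bottle.

```bash
python3 -c "
from h import *
print(ray('side',290+(527-390)/2.6,210+294/2.6,.037), ray('top',300+121/2.6,150+27/2.6,.088))"
python3 -m inch '[9,14,0,0,0,0,70, 9,14,0,0,0,0,70, 0,0,0,0,0,0,70, 0,0,20,0,0,0,70, 0,0,25,0,0,0,70, 0,0,15,0,0,0,70, 0,0,0,0,0,0,70, 0,0,0,0,0,0,70]'
```

```text
[ 0.4769 -0.194 ] [ 0.6411 -0.0805]
time: 33.85
tool_pos: [0.6359, -0.0829, 0.1102]
tcp_rot: [-2.221, -2.221, 0.001]
wrist_force: [0.5, -0.1, 0.5]
width: 0.819
grip_force: 0.0
```

```bash
python3 -m inch '[2,4,15,0,0,0,70, 0,0,20,0,0,0,70, 0,0,20,0,0,0,70, 0,0,17,0,0,0,70, 0,0,10,0,0,0,70, 0,0,5,0,0,0,70, 0,0,0,0,0,0,70, 0,0,0,0,0,0,70]'
python3 -m inch '[0,0,0,0,0,0,60, 0,0,0,0,0,0,54, 0,0,0,0,0,0,48, 0,0,0,0,0,0,38, 0,0,0,0,0,0,38, 0,0,0,0,0,0,38, 0,0,0,0,0,0,38, 0,0,0,0,0,0,38]' 40
```

```text
time: 34.65
tool_pos: [0.641, -0.0807, 0.0239]
tcp_rot: [2.22, 2.221, 0.001]
wrist_force: [-0.1, -0.7, -0.2]
width: 0.819
grip_force: 0.0
time: 35.45
tool_pos: [0.641, -0.0807, 0.0241]
tcp_rot: [2.22, 2.221, 0.002]
wrist_force: [-0.4, -0.9, 6.4]
width: 0.519
grip_force: 41.5
```

```bash
python3 -m inch '[0,0,-3,0,0,0,38, 0,0,-10,0,0,0,38, 0,0,-20,0,0,0,38, 0,0,-30,0,0,0,38, 0,0,-35,0,0,0,38, 0,0,-25,0,0,0,38, 0,0,0,0,0,0,38, 0,0,0,0,0,0,38]'
python3 -m inch '[10,-12,0,0,0,0,38, 20,-23,0,0,0,0,38, 30,-35,0,0,0,0,38, 30,-35,0,0,0,0,38, 30,-35,0,0,0,0,38, 30,-35,0,0,0,0,38, 21,-22,0,0,0,0,38, 0,0,0,0,0,0,38]'
python3 -m inch '[0,0,0,0,0,0,38, 0,0,15,0,0,0,38, 0,0,25,0,0,0,38, 0,0,30,0,0,0,38, 0,0,25,0,0,0,38, 0,0,10,0,0,0,38, 0,0,0,0,0,0,38, 0,0,0,0,0,0,38]'
```

```text
time: 36.25
tool_pos: [0.6401, -0.0806, 0.1465]
tcp_rot: [2.221, 2.221, 0.001]
wrist_force: [0.3, 0.1, -1.8]
width: 0.519
grip_force: 41.1
time: 37.05
tool_pos: [0.4371, 0.0922, 0.1432]
tcp_rot: [-2.214, -2.222, 0.008]
wrist_force: [0.1, 0.7, -1.6]
width: 0.521
grip_force: 41.2
time: 37.85
tool_pos: [0.444, 0.0901, 0.0416]
tcp_rot: [2.222, 2.221, 0.0]
wrist_force: [-0.2, -1.1, -0.2]
width: 0.52
grip_force: 41.2
```

Foot about 17 mm above the bench; contact is expected at TCP z ≈ 0.024.

```bash
python3 -m inch '[0,0,6,0,0,0,38, 0,0,5,0,0,0,38, 0,0,3,0,0,0,38, 0,0,1.5,0,0,0,38, 0,0,0,0,0,0,38, 0,0,0,0,0,0,38, 0,0,0,0,0,0,38, 0,0,0,0,0,0,38]'
python3 -m inch '[0,0,1,0,0,0,38, 0,0,0,0,0,0,38, 0,0,0,0,0,0,38, 0,0,0,0,0,0,38, 0,0,0,0,0,0,38, 0,0,0,0,0,0,38, 0,0,0,0,0,0,38, 0,0,0,0,0,0,38]'
python3 -m inch '[0,0,1,0,0,0,38, 0,0,0,0,0,0,38, 0,0,0,0,0,0,38, 0,0,0,0,0,0,38, 0,0,0,0,0,0,38, 0,0,0,0,0,0,38, 0,0,0,0,0,0,38, 0,0,0,0,0,0,38]'
```

```text
time: 38.65
tool_pos: [0.4433, 0.0904, 0.0258]
tcp_rot: [2.221, 2.222, 0.0]
wrist_force: [0.2, -0.2, -0.7]
width: 0.522
grip_force: 41.2
time: 39.45
tool_pos: [0.4431, 0.0904, 0.0247]
tcp_rot: [-2.221, -2.222, 0.0]
wrist_force: [-0.2, -0.2, -1.7]
width: 0.523
grip_force: 41.2
time: 40.25
tool_pos: [0.4433, 0.0904, 0.0241]
tcp_rot: [2.221, 2.222, 0.0]
wrist_force: [-2.2, -0.7, 4.9]
width: 0.521
grip_force: 41.8
```

```bash
python3 -m inch '[0,0,-0.5,0,0,0,44, 0,0,0,0,0,0,47, 0,0,0,0,0,0,50, 0,0,0,0,0,0,56, 0,0,0,0,0,0,64, 0,0,0,0,0,0,70, 0,0,0,0,0,0,70, 0,0,0,0,0,0,70]'
python3 -m inch '[0,0,-10,0,0,0,70, 0,0,-20,0,0,0,70, 0,0,-30,0,0,0,70, 0,0,-40,0,0,0,70, 0,0,-40,0,0,0,70, 10,30,-20,0,0,0,70, 40,20,0,0,0,0,70, 40,0,0,0,0,0,70]'
python3 -m inch '[40,0,0,0,0,0,70, 40,0,0,0,0,0,70, 40,0,0,0,0,0,70, 40,0,0,0,0,0,70, 20,0,0,0,0,0,70, 0,0,0,0,0,0,70, 0,0,0,0,0,0,70, 0,0,0,0,0,0,70]'
python3 - <<'E'
from h import *
for n in("top","side"):
    im=viewer.read_camera(n); cv2.imwrite(f"pics/f_{n}.png",cv2.resize(im[:,:,::-1],(800,600),interpolation=cv2.INTER_CUBIC))
E
```

```text
time: 41.05
tool_pos: [0.4431, 0.0904, 0.0242]
tcp_rot: [2.221, 2.222, 0.0]
wrist_force: [0.2, -0.4, -0.7]
width: 0.82
grip_force: 0.0
time: 41.85
tool_pos: [0.4967, 0.1814, 0.1873]
tcp_rot: [2.222, 2.216, 0.009]
wrist_force: [-0.0, 0.2, -0.7]
width: 0.826
grip_force: 0.0
time: 42.65
tool_pos: [0.4931, 0.359, 0.1842]
tcp_rot: [2.222, 2.22, -0.001]
wrist_force: [-0.2, 0.1, -0.5]
width: 0.819
grip_force: 0.0
```

View pics/f_top.png

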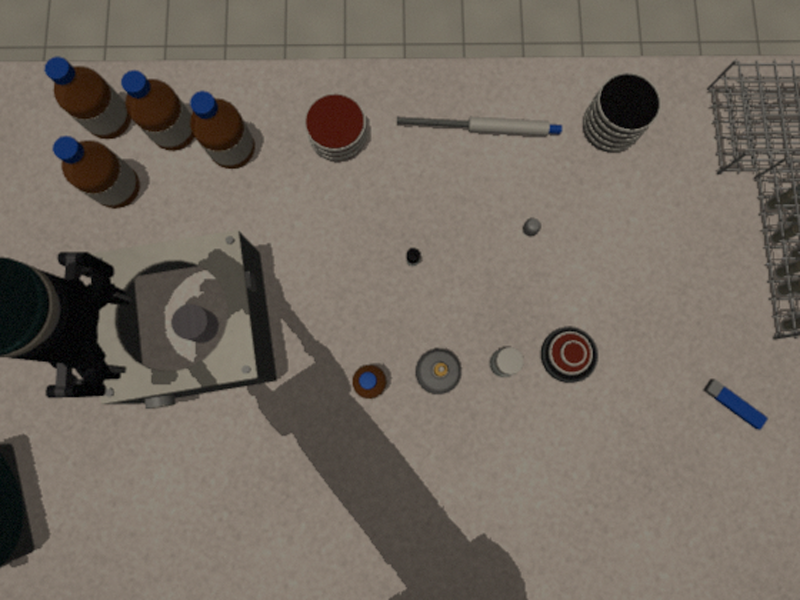

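View pics/f_side.png

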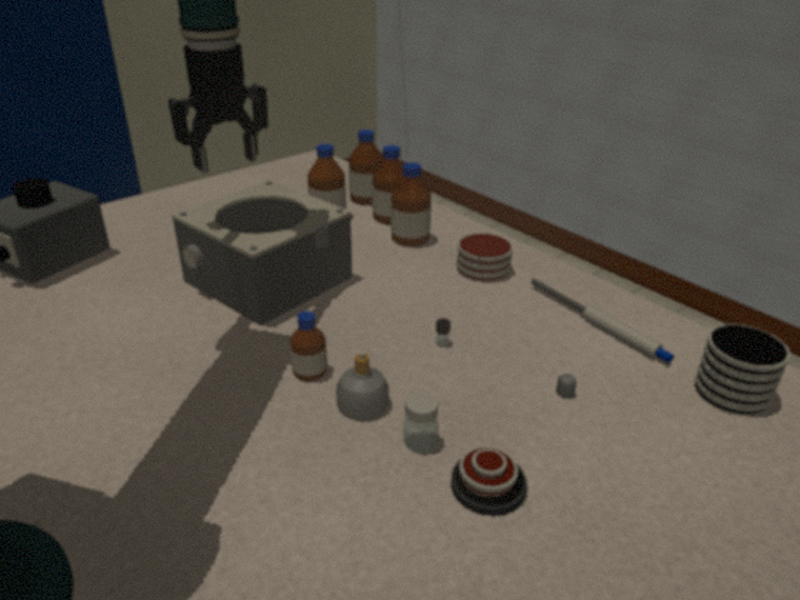

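The row is bottle (368,380), burner (440,370), jar (507,361), stand with stacked dishes (571,352), all upright. Vial (413,256) and snuffer (532,227) have not moved. A quick number check, then I hand in.

```bash
python3 - <<'E'
from h import *
S,B=r8("top",569,353.5,.012),r8("top",440,370,.078);u=(B-S)/np.linalg.norm(B-S)
ok=True
for n,p,z in[("jar",(507,361),.06),("bottle",(368,380),.088),("d60",(571.5,352),.027),("d35",(573,351.5),.037)]:
    P=r8("top",*p,z);d=P-S;print(n,P,"along",d@u,"off",d[0]*u[1]-d[1]*u[0],"to burner",np.linalg.norm(P-B))
E
python3 -c "
from workcell import job
print(job.finish_job())"
```

```text
jar [ 0.4673 -0.0938] along 0.09878960881005494 off -2.368796446201686e-05 to burner 0.09181568933544382
bottle [0.4438 0.0902] along 0.28429502729552014 off -3.463499838091827e-05 to burner 0.09368973860759836
d60 [ 0.4808 -0.1909] along 0.0007358491572391814 off 0.000995355723722401 to burner 0.18987205489950215
d35 [ 0.4806 -0.19  ] along 0.0016644783055903547 off 0.000980698864748003 to burner 0.1889433619298459
the job is handed in; nothing more can be done
None
```

The job is handed in: by my final camera check both dishes are stacked within 2 mm of the stand's centre, jar and bottle stand upright in the evenly spaced row within limits, and snuffer and vial are where they were; no verdict came back.

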